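# Pack a customer's order into a small crate

## Task

Finish packing the customer's order: put the flat teal-and-white carton and the slim spice jar into the little wooden crate with the tin that is already there. All three must end up standing upright on the crate's floor, side by side, nothing on top of anything else.

Things in the scene. Friction and masses are not known exactly. Their poses are not given: they have to be found in the camera images.
- crate_in (a point): Centre of the inner floor of the open, square, wooden crate, which is fixed to the counter. Inside 142 x 142 mm, along this point's x and y; walls 8 mm thick; the rim is 50 mm above the inner floor, the inner floor 8 mm above the counter; z up. A fixed bench 356 mm high stands on the back of the counter: its edge is at world x = 0.615, from y = -0.045 to 0.285.
- tin: Low round food tin, 75 mm diameter, 58 mm high, loose, 0.26 kg, already in the crate's corner at -x -y, its centre about 29 mm from the crate's centre along each. The carton fits along the +x wall, wide side parallel to that wall; the jar then fits in the -x +y corner (or the mirror image of this). Origin: centre of its underside, z up.
- carton: Flat upright teal-and-white paper carton with a thin header flap, 0.06 kg, the smaller of the two cartons. 46 mm thick along its x, 113 mm wide along its y; the firm body is 103 mm high, the flap reaches 129 mm. Origin: centre of its underside, z up. Grip it across the 46 mm, 85 to 90 mm up, so that the fingertips stay above tin and rim.
- jar: Slim round spice jar with a green cap, the slimmer of the two jars, about 0.11 kg. 46 mm diameter, 106 mm high; the cap is the top 20 mm, 45 mm across. Origin: centre of its underside, z up. Can be gripped from above by cap and upper body, 85 to 95 mm up; in the crate, with the fingers clear of the carton.
There are look-alikes about, which are no part of the job. What is shaped like the jar but orange or yellow is not meant.

How it is judged:
By the outcome, as a careful person would: the job done as asked, in the order asked, and still so for the second after the job is handed in, with the robot touching nothing.
It also fails if it takes over 64 s, if anything falls off the work surface, if the arm or the gripper's body presses on something with over 40 N, if the wrist force passes 120 N, or if a joint passes its speed limit or range.

## Robot

A 6-joint arm with a two-finger parallel gripper is mounted at the origin on a cart in front of the work surface, level with it; the furniture and walls round the work are solid. World frame = base frame: x ahead of the robot, y to its left, z up, the work surface at z = 0. Lengths are in m, angles in rad, forces in N, time in s.
With the tool pointing down it reaches from about 0.325 to 1 m from the base axis. Payload 5.1 kg.
Tool frame: the origin (TCP) lies at the very end of the fingers, on their centre line; the grasp point (between the pads) lies 19 mm behind it (tcp_to_grasp is the distance from the TCP to the grasp point, in m); z points along the fingers, y is the line along which they close (so a half turn about z gives the same grasp; the last joint's range is limited). The gripper opens to 85 mm and grips with 20 to 120 N. Pads are 22 mm wide; open, the fingers measure 114 mm over their backs; the gripper's body (76 mm by 85 mm) begins 54 mm behind the grasp point. The pads swing forward as they close: fully open they stand 13 mm farther back than shut.
Start: joints at [0.726, 0.124, 1.65, -0, 1.367, -0.083], TCP at [0.449, 0.47, 0.231] pointing down, gripper open.
Joint ranges: [-2.61, 2.61], [-1.02, 2.33], [0.03, 2.71], [-1.35, 4.49], [0.32, 2.68], [-2.91, 2.91]. Speed limits (rad/s): [2.57, 2.57, 3.14, 3.14, 3.14, 3.14].

## Interface

Orientations are given as a unit quaternion [w, x, y, z].
In Python, from station import * gives the robot as it stands.
- The arm moves only by the tool carry_out, never from a script. Its argument "steps" is a list of rows, each a list of 3 entries, a list of its own where there are three numbers: the turn, a rotation vector about the tool's x, y, z in rad, then the shift along the tool's x, y, z in mm, then the finger opening in mm, from 0 to 85.4. A call has 1 to 20 rows; each row shifts and turns the commanded pose from where the row before left it, along the tool's axes as they then stand; what a row does not reach is not made up. A row lasts 1/8 s, in which the tool goes at most 62.5 mm and 10.7 degrees, less where a joint would pass 70% of its speed; a pose out of reach is approached as far as the arm can. A call is refused whole if a number of a shift passes 62.5 or a number of a turn 0.188, either way. A call with a gripper value outside its range is refused whole. The fingers move at their own pace and stop on an object; "grip_force" is the grip in N (left out, the last holds). Time passes only in rows, so rows that do not move let the fingers close. It gives the time, the measured TCP pose, the force, the opening and the grip force at its end, in the units of the state.
- state(): the state, without advancing time (a new reading comes with each control period).
- capture(name): name is "scene" or "top" or "wrist"; returns the picture (480x640x3 uint8, blue, green, red); there is no depth.
- camera_params(name): a dict with "mtx" (3x3 intrinsics, pixels), "dist_coeffs" ([k1, k2, p1, p2, k3] as OpenCV has them; the pictures are not rectified), "extrinsics" (4x4, takes a point from camera to world coordinates). Camera axes: x right, y up, looking along -z (the intrinsics and any distortion apply to the point x, -y, -z); pixel columns grow to the right and rows downward; lengths in m; the calibration is good to about 2 mm. A picture is of the moment at which its call begins: read the wrist's pose just before it. camera_params takes no time and is no camera call; for the wrist camera it gives the pose at the moment of the call.
- finish_job(): hands the job in; it is judged then, once.
The state is a dict: "t": time; "qpos": joint angles; "dq": joint speeds; "joint_efforts": joint torques, N m; "tcp_pos": TCP position; "orientation": TCP orientation; "wrist_force": force on the tool from outside, world axes, zero at the start; "ft_torque": the same for the moment, N m; "finger_gap": opening from 0.0 (shut) to 1.0 (fully open); "grip_force": force on a finger pad.
Only numpy, scipy, OpenCV 4.12 (cv2) and the standard library are available. Lean on these libraries where they do the work, as an engineer would, in place of code of your own. Each camera call takes 0.05 s, during which the arm holds its last target. There are 200 camera calls.

## Working session

There is one attempt and no reset: what is moved stays moved. The work goes in short steps, Python scripts to look and compute and a tool call to move; the robot and the scene stay as the last step left them, time stands still between calls to the robot, and variables do not carry over. Pictures are saved under pics/ and viewed, at most 10 in all, crops included, and the job is handed in when it is done.

Besides the shell and the picture viewer there is one more tool, called by a JSON object that holds its "fn" and its "kwargs". carry_out: Moves the arm, as the interface text tells. Its arguments: {"type":"object","properties":{"steps":{"type":"array","items":{"type":"array"}},"grip_force":{"type":"number"}},"required":["steps"]}

```bash
mkdir -p pics; ls; python3 - <<'E'
from station import *
import cv2,numpy as np
s=state();print(s)
for n in("scene","top"):
    p=camera_params(n);print(n,p["mtx"],p["dist_coeffs"],np.round(p["extrinsics"],3))
    cv2.imwrite(f"pics/{n}0.png",capture(n))
E
```

```text
pics
{'t': 0.0, 'qpos': array([ 7.26396638e-01,  1.24529985e-01,  1.65167105e+00,  2.66119696e-05,
        1.36752327e+00, -8.26093564e-02]), 'dq': array([ 0.00105238, -0.00034314,  0.00343238, -0.00120606, -0.00168601,
        0.0006145 ]), 'joint_efforts': array([-1.03911305e-03, -4.23616469e+01, -3.65445220e+01, -1.77953725e-04,
        6.89641907e-03,  2.39511314e-05]), 'tcp_pos': array([0.4482004 , 0.4699116 , 0.23003867]), 'orientation': array([-4.88170995e-04,  3.71753925e-01,  9.28330697e-01, -9.47548920e-04]), 'wrist_force': array([-0.16820841,  0.51415439,  1.11777459]), 'ft_torque': array([ 0.01975983,  0.00726644, -0.00121765]), 'grip_force': 0.0, 'finger_gap': 0.9997927155591463}
scene [[568.03004154   0.         322.33304711]
 [  0.         568.03004154 236.64388311]
 [  0.           0.           1.        ]] [-0.03224573  0.          0.          0.          0.        ] [[-0.983 -0.079  0.165  0.68 ]
 [ 0.182 -0.5    0.847  1.099]
 [ 0.016  0.863  0.506  0.649]
 [ 0.     0.     0.     1.   ]]
top [[540.55114447   0.         320.21618334]
 [  0.         540.55114447 248.89476348]
 [  0.           0.           1.        ]] [-0.09882863  0.          0.          0.          0.        ] [[ 0.004  0.999 -0.046  0.426]
 [-1.     0.003 -0.021  0.045]
 [-0.021  0.047  0.999  0.986]
 [ 0.     0.     0.     1.   ]]
```

View pics/scene0.png

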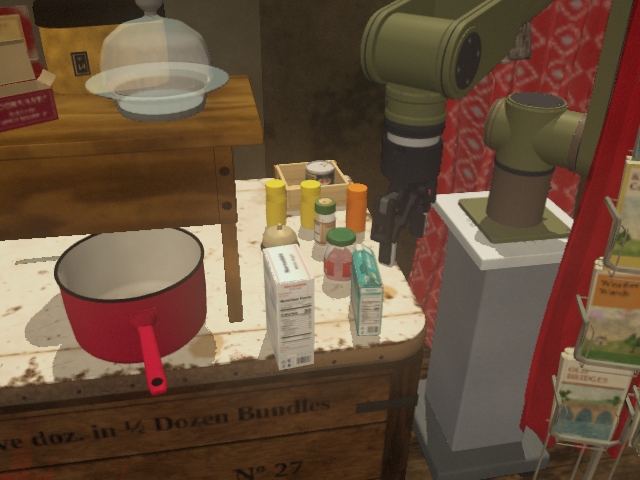

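View pics/top0.png

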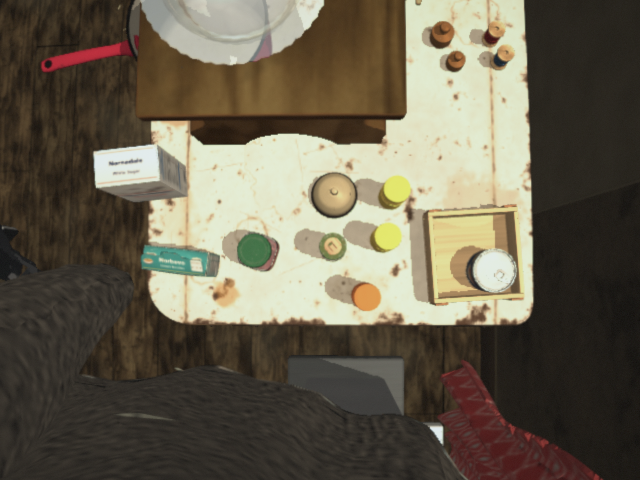

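The scene view shows the teal carton at about (366,290), the slim jar with its green cap at (325,220), and the crate with the tin at (312,180). In the top view the carton is at about (180,260), the jar cap at (333,246), the crate spans about (428-523, 207-302) and the tin lid is at (494,270). The big green-capped jar, the two yellow jars, the orange jar and the white carton are decoys.

```bash
cat > h.py <<'E'
from station import *
import cv2,numpy as np
def ray(n,uv,P=None):
    P=P or camera_params(n)
    q=cv2.undistortPoints(np.array(uv,float).reshape(-1,1,2),np.array(P["mtx"]),np.array(P["dist_coeffs"])).reshape(-1,2)
    E=np.array(P["extrinsics"]);d=np.c_[q[:,0],-q[:,1],-np.ones(len(q))]@E[:3,:3].T
    return E[:3,3],d
def onz(n,uv,z,P=None):
    o,d=ray(n,uv,P);return o+d*((z-o[2])/d[:,2])[:,None]
def proj(n,X,P=None):
    P=P or camera_params(n);E=np.array(P["extrinsics"]);c=(np.atleast_2d(X)-E[:3,3])@E[:3,:3]
    return cv2.projectPoints(c*[1,-1,-1],np.zeros(3),np.zeros(3),np.array(P["mtx"]),np.array(P["dist_coeffs"]))[0].reshape(-1,2)
E
python3 - <<'E'
from h import *
np.set_printoptions(precision=4,suppress=True)
t=cv2.imread("pics/top0.png");s=cv2.imread("pics/scene0.png")
print("crate rim?",onz("top",[(428,207),(523,205),(523,299),(430,304)],.058))
print("tin",onz("top",[(494,270)],.066),"jar",onz("top",[(333,246)],.106))
hsv=cv2.cvtColor(t,cv2.COLOR_BGR2HSV);m=cv2.inRange(hsv,(75,70,40),(100,255,255));m[:,230:]=0;m[:230]=0
k=max(cv2.findContours(m,0,2)[0],key=cv2.contourArea);r=cv2.minAreaRect(k);b=cv2.boxPoints(r);print(b,onz("top",b,.103),onz("top",b,0.129))
a=cv2.resize(t[225:295,125:235],None,fx=5,fy=5,interpolation=2)
c=cv2.resize(t[195:315,410:535],None,fx=5,fy=5,interpolation=2)
d=cv2.resize(s[235:345,340:400],None,fx=5,fy=5,interpolation=2)
W=np.zeros((600,800,3),np.uint8)
W[:280,:440]=cv2.resize(a,(440,280));W[300:588,:300]=cv2.resize(c,(300,288));W[:550,460:760]=d
cv2.imwrite("pics/c1.png",W)
E
```

```text
crate rim? [[ 0.542  -0.1211  0.058 ]
 [ 0.5464 -0.2875  0.058 ]
 [ 0.3836 -0.2852  0.058 ]
 [ 0.3752 -0.1236  0.058 ]]
tin [[ 0.4335 -0.2323  0.066 ]] jar [[0.4717 0.0428 0.106 ]]
[[139.8405 266.7876]
 [141.9806 245.0309]
 [207.1371 251.4397]
 [204.9971 273.1964]] [[0.4365 0.3636 0.103 ]
 [0.4727 0.3606 0.103 ]
 [0.4624 0.2502 0.103 ]
 [0.4265 0.2533 0.103 ]] [[0.4362 0.3542 0.129 ]
 [0.4714 0.3513 0.129 ]
 [0.4613 0.2441 0.129 ]
 [0.4265 0.2472 0.129 ]]
```

View pics/c1.png

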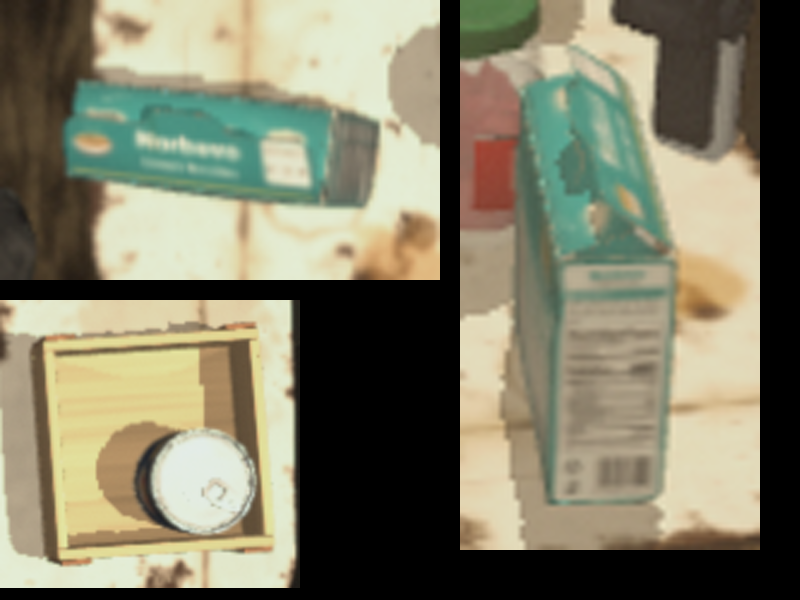

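The crops show the carton's scene end face with bottom corners at about (357.6,335) and (380.4,335). Its top-view body corners are about (207.5,252), (206,275), (143.5,245) and (142,268.7). The crate is rotated about 4°, with outer rim corners at (427,211), (516,205), (523,298) and (436,304).

```bash
python3 - <<'E'
from h import *
np.set_printoptions(precision=4,suppress=True)
f=lambda L:[(410+x/2.4,195+(y-300)/2.4) for x,y in L]
for L in ([(40,338),(255,325),(272,548),(62,562)],[(55,352),(250,340),(262,540),(68,548)]):
    c=onz("top",f(L),.058)[:,:2];print("rim",c,c.mean(0))
    e=[c[1]-c[0],c[2]-c[3],c[0]-c[3],c[1]-c[2]];print([np.linalg.norm(v) for v in e],np.degrees([np.arctan2(e[0][0],-e[0][1]),np.arctan2(e[1][0],-e[1][1]),np.arctan2(-e[2][1],e[2][0]),np.arctan2(-e[3][1],e[3][0])]))
# tin ellipse, jar cap
t=cv2.imread("pics/top0.png");hsv=cv2.cvtColor(t,cv2.COLOR_BGR2HSV)
print("tin",onz("top",f([(205,480)]),.066))
m=cv2.inRange(hsv,(35,60,30),(85,255,255))
for k in cv2.findContours(m,0,2)[0]:
    if cv2.contourArea(k)>100:
        (u,v),r=cv2.minEnclosingCircle(k);print("green",u,v,r,onz("top",[(u,v),(u+r,v)],.106))
print("carton bottom -> end",onz("scene",[(357.6,335),(380.4,335)],0),onz("scene",[(360,287.4),(383,285)],.103))
print("top body",onz("top",[(207.5,252),(206,275),(143.5,245),(142,268.7)],.103))
E
```

```text
rim [[ 0.5353 -0.1187]
 [ 0.5456 -0.2755]
 [ 0.3847 -0.2858]
 [ 0.3749 -0.1337]] [ 0.4602 -0.2034]
[np.float64(0.1570924757384527), np.float64(0.15248297608495984), np.float64(0.16108597060396773), np.float64(0.1611739730710044)] [ 3.7447  3.6886 -5.3271 -3.6874]
rim [[ 0.5253 -0.1294]
 [ 0.5347 -0.2716]
 [ 0.3905 -0.2785]
 [ 0.3849 -0.138 ]] [ 0.4588 -0.2044]
[np.float64(0.1424375652628409), np.float64(0.1406553663897506), np.float64(0.14061056804452862), np.float64(0.14432142612776333)] [ 3.7808  2.2775 -3.485  -2.7658]
tin [[ 0.4335 -0.2348  0.066 ]]
green 174.072509765625 259.285888671875 33.34916687011719 [[0.4492 0.3046 0.106 ]
 [0.4494 0.2488 0.106 ]]
green 253.7183074951172 250.04225158691406 17.0446834564209 [[0.4648 0.1724 0.106 ]
 [0.4648 0.1444 0.106 ]]
carton bottom -> end [[0.4697 0.3562 0.    ]
 [0.4303 0.3628 0.    ]] [[0.471  0.3577 0.103 ]
 [0.4315 0.3572 0.103 ]]
top body [[0.4615 0.2496 0.103 ]
 [0.4236 0.2516 0.103 ]
 [0.4728 0.3579 0.103 ]
 [0.4334 0.3598 0.103 ]]
```

{"fn": "carry_out", "kwargs": {"steps": [[[0,0,0.181],[0,0,0],85],[[0,0,0.181],[0,0,0],85],[[0,0,0.181],[0,0,0],85],[[0,0,0.181],[0,0,0],85],[[0,0,0.181],[0,0,0],85],[[0,0,0],[-40,4,0],85],[[0,0,0],[-40,4,0],85],[[0,0,0],[-40,4,0],85],[[0,0,0],[-44,4,0],85],[[0,0,0],[0,0,0],85],[[0,0,0],[0,0,0],85]], "grip_force": 25}}

```text
t: 1.48
tcp_pos: [0.4488, 0.3057, 0.2312]
orientation: [-0.0, 0.74, 0.672, 0.0]
wrist_force: [-0.2, -0.2, 0.1]
finger_gap: 0.999
grip_force: 0.0
```

```bash
cat >> h.py <<'E'
from scipy.spatial.transform import Rotation as Ro
def go(x,y,z,yaw):
    s=state();w=s["orientation"];R=Ro.from_quat([w[1],w[2],w[3],w[0]]).as_matrix()
    cy=np.degrees(np.arctan2(R[1,1],R[0,1]));a=np.radians(yaw);T=np.array([[np.sin(-a)*-1*-1,np.cos(a),0],[np.cos(a),np.sin(a),0],[0,0,-1]])
    T=np.c_[[-np.sin(a),np.cos(a),0],[np.cos(a),np.sin(a),0],[0,0,-1]]
    print("t",s["t"],"tcp",s["tcp_pos"],"yaw",cy,"tilt(tool)",R.T@T[:,2],"turn z rad",-np.radians(yaw-cy),"shift after turn mm",T.T@(np.array([x,y,z])-s["tcp_pos"])*1e3,"gap",s["finger_gap"]*85.4,"gf",s["grip_force"],"F",s["wrist_force"])
E
python3 - <<'E'
from h import *
np.set_printoptions(precision=4,suppress=True)
go(.448,.305,.066,-5.5)
P=camera_params("wrist");cv2.imwrite("pics/w1.png",capture("wrist"))
import pickle;pickle.dump(P,open("w1.pkl","wb"))
E
```

```text
t 1.475 tcp [0.4488 0.3057 0.2312] yaw -5.520623220000493 tilt(tool) [-0.0003  0.0003  1.    ] turn z rad -0.0003599430913717493 shift after turn mm [ -0.7689  -0.7395 165.1508] gap 85.27234526454454 gf 0.0 F [-0.2345 -0.1745  0.1196]
```

View pics/w1.png

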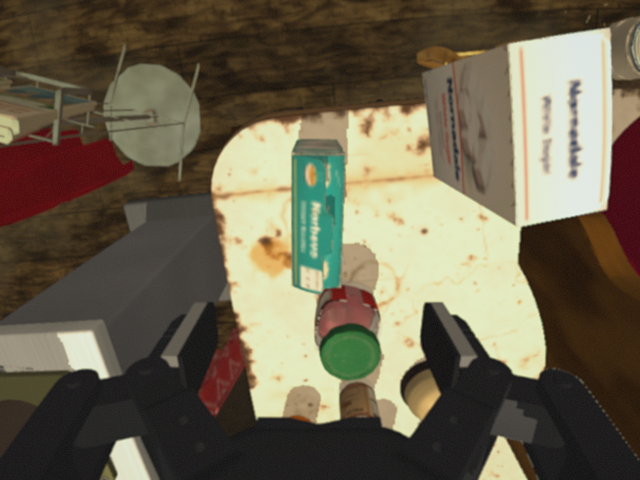

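The wrist view shows the carton at columns 292-345, rows 140-292, centred between the fingers at column ~318. The big red jar behind it at (350,350) is clear.

```bash
python3 - <<'E'
from h import *
import pickle
np.set_printoptions(precision=4,suppress=True)
P=pickle.load(open("w1.pkl","rb"))
t=cv2.imread("pics/w1.png");hsv=cv2.cvtColor(t,cv2.COLOR_BGR2HSV);m=cv2.inRange(hsv,(80,70,40),(100,255,255));m[300:]=0;m[:,:280]=0;m[:,360:]=0
k=max(cv2.findContours(m,0,2)[0],key=cv2.contourArea);b=cv2.approxPolyDP(k,4,True).reshape(-1,2);print(b)
print(onz("wrist",b.astype(float),.103,P))
print("proj est body top",proj("wrist",[(.4615,.2496,.103),(.4236,.2516,.103),(.4728,.3579,.103),(.4334,.3598,.103)],P))
E
```

```text
[[295 156]
 [298 265]
 [321 269]
 [323 255]
 [330 262]
 [324 286]
 [335 286]
 [342 156]
 [325 157]
 [332 165]
 [326 189]
 [323 157]]
[[0.4367 0.3565 0.103 ]
 [0.4289 0.2694 0.103 ]
 [0.4471 0.2641 0.103 ]
 [0.4499 0.2762 0.103 ]
 [0.4549 0.2696 0.103 ]
 [0.4481 0.2485 0.103 ]
 [0.4572 0.2476 0.103 ]
 [0.4711 0.3531 0.103 ]
 [0.4586 0.3536 0.103 ]
 [0.4632 0.3472 0.103 ]
 [0.4571 0.3296 0.103 ]
 [0.4571 0.3537 0.103 ]]
proj est body top [[339.991  283.3564]
 [294.1864 285.1856]
 [343.8281 149.2075]
 [290.0583 151.87  ]]
```

{"fn": "carry_out", "kwargs": {"steps": [[[0,0,0],[-1,-1,40],85],[[0,0,0],[0,0,40],85],[[0,0,0],[0,0,35],85],[[0,0,0],[0,0,30],85],[[0,0,0],[0,0,20],85],[[0,0,0],[0,0,0],70],[[0,0,0],[0,0,0],60],[[0,0,0],[0,0,0],50],[[0,0,0],[0,0,0],40],[[0,0,0],[0,0,0],30],[[0,0,0],[0,0,0],30],[[0,0,0],[0,0,0],30],[[0,0,0],[0,0,0],30]], "grip_force": 25}}

```text
t: 3.15
tcp_pos: [0.4487, 0.3052, 0.0679]
orientation: [0.0, 0.74, 0.672, 0.001]
wrist_force: [-1.4, 0.5, 4.9]
finger_gap: 0.537
grip_force: 28.4
```

{"fn": "carry_out", "kwargs": {"steps": [[[0,0,0],[0,0,-10],30],[[0,0,0],[0,0,-30],30],[[0,0,0],[0,0,-40],30],[[0,0,0],[0,0,-40],30],[[0,0,0],[0,0,-40],30],[[0,0,-0.08],[0,0,-5],30],[[0,0,-0.077],[0,0,0],30],[[0,0,0],[-20,1,0],30],[[0,0,0],[-40,2,0],30],[[0,0,0],[-40,2,0],30],[[0,0,0],[-40,2,0],30],[[0,0,0],[-40,2,0],30],[[0,0,0],[-40,2,0],30],[[0,0,0],[-40,2,0],30]]}}

```text
t: 4.9
tcp_pos: [0.4759, 0.0436, 0.2311]
orientation: [0.0, 0.686, 0.728, -0.0]
wrist_force: [-0.1, -0.8, -0.9]
finger_gap: 0.539
grip_force: 28.0
```

{"fn": "carry_out", "kwargs": {"steps": [[[0,0,0],[-40,2,0],30],[[0,0,0],[-40,2,0],30],[[0,0,0],[-40,2,0],30],[[0,0,0],[-40,2,0],30],[[0,0,0],[-40,2,0],30],[[0,0,0],[-29,1,0],30],[[0,0,0],[0,0,0],30],[[0,0,0],[0,0,0],30],[[0,0,0],[0,0,0],30],[[0,0,0],[0,0,0],30]]}}

```text
t: 6.15
tcp_pos: [0.5015, -0.1812, 0.2314]
orientation: [0.0, 0.685, 0.729, 0.0]
wrist_force: [-0.3, 0.2, -0.4]
finger_gap: 0.537
grip_force: 28.0
```

```bash
python3 - <<'E'
from h import *
import pickle
np.set_printoptions(precision=4,suppress=True)
go(.501,-.2015,.078,3.5)
P=camera_params("wrist");w=capture("wrist");cv2.imwrite("pics/w2.png",w);pickle.dump(P,open("w2.pkl","wb"))
s=capture("top");cv2.imwrite("pics/t2.png",s)
W=np.zeros((600,800,3),np.uint8);W[:450,:600]=cv2.resize(w,(600,450));W[450:600,600:800]=cv2.resize(s,(200,150));cv2.imwrite("pics/c2.png",W)
E
```

```text
t 6.15 tcp [ 0.5015 -0.1812  0.2314] yaw 3.5572005420493618 tilt(tool) [-0.     -0.0001  1.    ] turn z rad 0.0009983377926868276 shift after turn mm [-20.196   -1.7262 153.382 ] gap 45.90227853676396 gf 27.96514481306076 F [-0.3387  0.2093 -0.355 ]
```

View pics/c2.png

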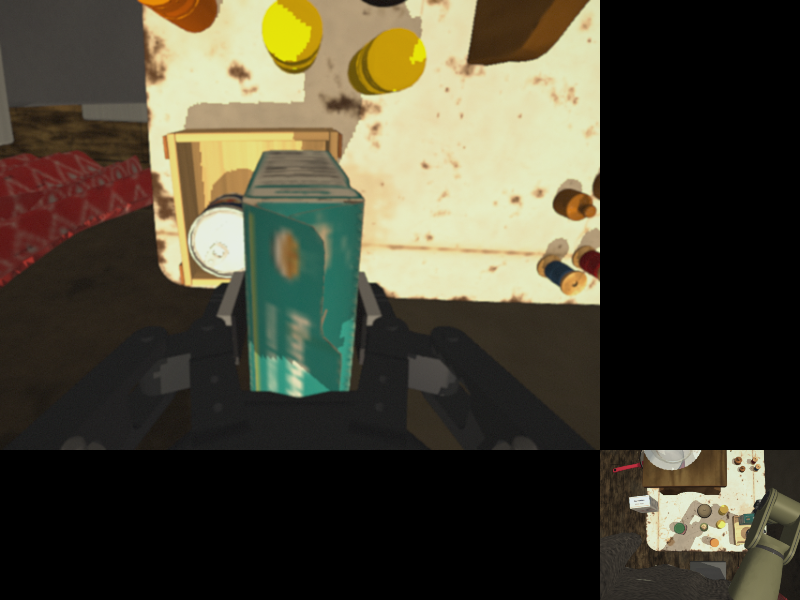

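The carton is held upright and parallel to the crate walls. In full-frame wrist pixels, the crate's outer rim corners at the +y wall are at about (176,142) and (363,139). The tin lid is at about (231,259).

```bash
python3 - <<'E'
from h import *
import pickle
np.set_printoptions(precision=4,suppress=True)
P=pickle.load(open("w2.pkl","rb"));k=640/600
print("+y rim outer corners, tin ctr, -x-y outer",onz("wrist",np.array([(165,133),(340,130),(187,288)])*k,.058,P),onz("wrist",np.array([(217,243)])*k,.066,P))
a=np.radians(3.5);R=np.array([[np.cos(a),-np.sin(a)],[np.sin(a),np.cos(a)]])
c=np.array([.459,-.204]);q=[c+R@np.array(v) for v in [(-.079,.079),(.079,.079),(-.079,-.079)]]
print("expected",np.array(q),proj("wrist",[np.r_[v,.058] for v in q],P)/k)
m=cv2.imread("pics/w2.png")[120:320,165:390];cv2.imwrite("pics/c3.png",cv2.resize(m,None,fx=3,fy=3,interpolation=2)[:600,:800])
E
```

```text
+y rim outer corners, tin ctr, -x-y outer [[ 0.3763 -0.1324  0.058 ]
 [ 0.5355 -0.1207  0.058 ]
 [ 0.3896 -0.2929  0.058 ]] [[ 0.4247 -0.2351  0.066 ]]
expected [[ 0.3753 -0.13  ]
 [ 0.533  -0.1203]
 [ 0.385  -0.2877]] [[163.8692 130.2611]
 [337.2879 129.4031]
 [182.4609 283.43  ]]
```

View pics/c3.png

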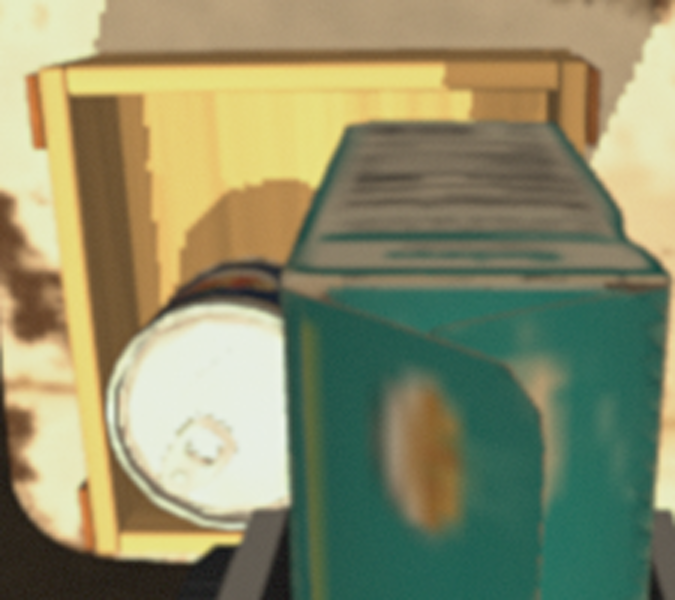

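The crop shows the inner rim corners of the +y wall at full-frame (190,152.3) and (350,150.7), and the carton's lower end edge from (281,161) to (349,161). The orange tabs are outside the walls.

```bash
python3 - <<'E'
from h import *
import pickle
np.set_printoptions(precision=4,suppress=True)
P=pickle.load(open("w2.pkl","rb"))
f=lambda L:[(165+x/3,120+y/3) for x,y in L]
i=onz("wrist",f([(72,97),(557,92),(115,528)]),.058,P)[:,:2];e=onz("wrist",f([(348,124),(552,123)]),.1635,P)[:,:2]
o=onz("wrist",f([(48,68),(587,62),(92,552)]),.058,P)[:,:2]
print("inner",i,"outer",o,"carton end bottom",e,e.mean(0))
for p,l in((i,.142),(o,.158)):
    u=(p[1]-p[0])/np.linalg.norm(p[1]-p[0]);v=np.array([-u[1],u[0]]);c=(p[0]+p[1])/2-v*l/2
    print(np.linalg.norm(p[1]-p[0]),np.linalg.norm(p[2]-p[0]),"yaw",np.degrees(np.arctan2(u[1],u[0])),"yaw2",np.degrees(np.arctan2(p[0,0]-p[2,0],-(p[0,1]-p[2,1])))+180-0,"ctr",c)
    t=onz("wrist",f([(215,413)]),.066,P)[0,:2];print("tin rel",u@(t-c),v@(t-c),"carton end mid rel",u@(e.mean(0)-c),v@(e.mean(0)-c),"tcp rel",u@(state()["tcp_pos"][:2]-c),v@(state()["tcp_pos"][:2]-c))
E
```

```text
inner [[ 0.3872 -0.1408]
 [ 0.5262 -0.1314]
 [ 0.3941 -0.2799]] outer [[ 0.3806 -0.1329]
 [ 0.534  -0.1225]
 [ 0.3859 -0.2895]] carton end bottom [[ 0.4769 -0.129 ]
 [ 0.5158 -0.1265]] [ 0.4963 -0.1278]
0.13933416388032505 0.13933309074594954 yaw 3.858136257885947 yaw2 2.8261872067475338 ctr [ 0.4615 -0.2069]
tin rel -0.03368157785783922 -0.024110964200045396 carton end mid rel 0.04007519773083159 0.07662549297004422 tcp rel 0.04169161092241769 0.022742301045267723
0.1537564423638911 0.15673988769200187 yaw 3.8776855652623827 yaw2 1.946080117210272 ctr [ 0.4626 -0.2065]
tin rel -0.034843646308704145 -0.024449825518319642 carton end mid rel 0.038947496243062735 0.0762614599929063 tcp rel 0.040545524407674956 0.022377719684782377
```

{"fn": "carry_out", "kwargs": {"steps": [[[0,0,0],[-21,0,0],30],[[0,0,0],[0,0,30],30],[[0,0,0],[0,0,35],30],[[0,0,0],[0,0,30],30],[[0,0,0],[0,0,25],30],[[0,0,0],[0,0,20],30],[[0,0,0],[0,0,10],30],[[0,0,0],[0,0,3],30],[[0,0,0],[0,0,0],30],[[0,0,0],[0,0,0],30]]}}

```text
t: 7.5
tcp_pos: [0.5035, -0.2033, 0.0794]
orientation: [0.001, 0.685, 0.728, 0.0]
wrist_force: [-0.2, 1.1, -0.8]
finger_gap: 0.537
grip_force: 28.0
```

{"fn": "carry_out", "kwargs": {"steps": [[[0,0,0],[0,0,2],30],[[0,0,0],[0,0,1.5],30],[[0,0,0],[0,0,0],30],[[0,0,0],[0,0,0],46],[[0,0,0],[0,0,0],52],[[0,0,0],[0,0,0],60],[[0,0,0],[0,0,0],70],[[0,0,0],[0,0,0],70],[[0,0,0],[0,0,-10],70],[[0,0,0],[0,0,-30],70],[[0,0,0],[0,0,-40],80],[[0,0,0],[0,0,-40],85],[[0,0,0],[0,0,-30],85],[[0,0,0],[0,0,0],85]]}}

```text
t: 9.25
tcp_pos: [0.5045, -0.2038, 0.229]
orientation: [0.004, 0.685, 0.728, 0.001]
wrist_force: [-0.2, 0.1, -0.5]
finger_gap: 0.994
grip_force: 0.0
```

```bash
python3 - <<'E'
from h import *
np.set_printoptions(precision=4,suppress=True)
s=capture("scene")
w=capture("wrist")
m=cv2.inRange(cv2.cvtColor(s,cv2.COLOR_BGR2HSV),(35,60,30),(85,255,255))
for k in cv2.findContours(m,0,2)[0]:
    if cv2.contourArea(k)>40: print(cv2.boundingRect(k))
W=np.zeros((600,800,3),np.uint8);W[:480,:400]=cv2.resize(s[130:250,250:350],(400,480),interpolation=2);W[:300,400:800]=cv2.resize(w,(400,300));cv2.imwrite("pics/c4.png",W)
go(.472,.043,.2,3.5)
E
```

```text
(587, 350, 53, 15)
(625, 335, 15, 12)
(327, 228, 29, 19)
(315, 203, 20, 12)
(283, 144, 21, 30)
t 9.35 tcp [ 0.5026 -0.2028  0.2246] yaw 3.498893458761679 tilt(tool) [ 0. -0.  1.] turn z rad -1.93127879177946e-05 shift after turn mm [247.2603 -15.5663  24.6311] gap 85.39474343227133 gf 0.0 F [ 0.1668 -0.1059 -0.229 ]
```

View pics/c4.png

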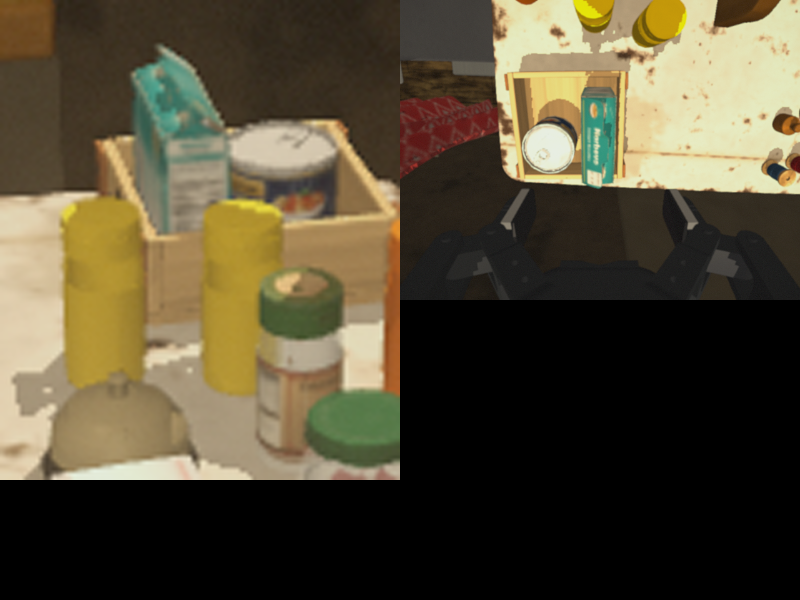

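The carton stands upright along the crate's +x wall, with the tin beside it and undisturbed. The jar cap top in the scene view is at about (325,201). Next is the jar.

{"fn": "carry_out", "kwargs": {"steps": [[[0,0,0.175],[0,0,0],85],[[0,0,0.175],[0,0,0],85],[[0,0,0.175],[0,0,0],85],[[0,0,0.175],[0,0,0],85],[[0,0,0.175],[0,0,0],85],[[0,0,0.175],[0,0,0],85],[[0,0,0.175],[0,0,0],85],[[0,0,0.175],[0,0,0],85],[[0,0,0.171],[0,0,0],85],[[0,0,0],[-3,-40,0],85],[[0,0,0],[-3,-40,0],85],[[0,0,0],[-3,-40,0],85],[[0,0,0],[-3,-40,0],85],[[0,0,0],[-3,-40,0],85],[[0,0,0],[-1,-47,0],85],[[0,0,0],[0,0,0],85],[[0,0,0],[0,0,0],85]]}}

```text
t: 11.48
tcp_pos: [0.4712, 0.0424, 0.2233]
orientation: [0.0, 1.0, 0.031, -0.001]
wrist_force: [0.9, -0.6, -0.2]
finger_gap: 0.996
grip_force: 0.0
```

```bash
python3 - <<'E'
from h import *
import pickle
np.set_printoptions(precision=4,suppress=True)
print("scene cap",onz("scene",[(325,201.2)],.106))
go(.472,.043,.07,-86.5)
P=camera_params("wrist");w=capture("wrist");cv2.imwrite("pics/w5.png",w);pickle.dump(P,open("w5.pkl","wb"))
print(proj("wrist",[(.472,.043,.106)],P))
m=cv2.inRange(cv2.cvtColor(w,cv2.COLOR_BGR2HSV),(35,60,30),(85,255,255))
for k in cv2.findContours(m,0,2)[0]:
    if cv2.contourArea(k)>100:
        (u,v),r=cv2.minEnclosingCircle(k);print((u,v),r,onz("wrist",[(u,v),(u-r,v),(u+r,v)],.106,P))
E
```

```text
scene cap [[0.4708 0.0452 0.106 ]]
t 11.475 tcp [0.4712 0.0424 0.2233] yaw -86.48888126600876 tilt(tool) [ 0.0025 -0.0002  1.    ] turn z rad 0.00019405851680053235 shift after turn mm [  0.8502  -0.5203 153.3399] gap 85.09022780479144 gf 0.0 F [ 0.8619 -0.6069 -0.2003]
[[316.9039 224.1924]]
(317.5, 217.5) 29.025949478149414 [[0.4772 0.0429 0.106 ]
 [0.4759 0.0644 0.106 ]
 [0.4786 0.0213 0.106 ]]
(154.5, 216.0) 37.47342300415039 [[0.4712 0.1655 0.106 ]
 [0.4695 0.1949 0.106 ]
 [0.4728 0.1368 0.106 ]]
(581.0, 198.0) 67.23104095458984 [[ 0.5053 -0.1563  0.106 ]
 [ 0.5015 -0.1025  0.106 ]
 [ 0.5095 -0.2143  0.106 ]]
```

View pics/w5.png

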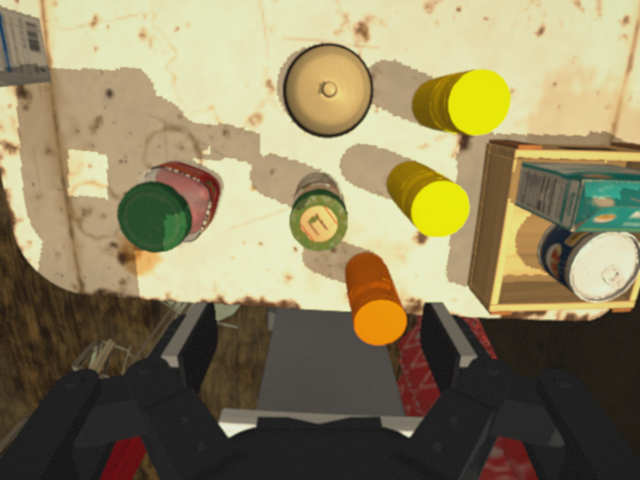

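The jar cap is at (319,224), centred under the gripper and matching (0.472, 0.043). The nearest yellow jar at (437,207) leaves clearance with the fingers part open.

{"fn": "carry_out", "kwargs": {"steps": [[[0,0,0],[1,-1,30],72],[[0,0,0],[0,0,35],72],[[0,0,0],[0,0,35],72],[[0,0,0],[0,0,30],72],[[0,0,0],[0,0,21],72],[[0,0,0],[0,0,0],65],[[0,0,0],[0,0,0],58],[[0,0,0],[0,0,0],50],[[0,0,0],[0,0,0],40],[[0,0,0],[0,0,0],30],[[0,0,0],[0,0,0],30],[[0,0,0],[0,0,0],30],[[0,0,0],[0,0,0],30]], "grip_force": 35}}

```text
t: 13.15
tcp_pos: [0.474, 0.0435, 0.0753]
orientation: [0.0, 1.0, 0.031, 0.001]
wrist_force: [-0.8, -1.1, 5.7]
finger_gap: 0.518
grip_force: 35.9
```

{"fn": "carry_out", "kwargs": {"steps": [[[0,0,0],[0,0,-10],30],[[0,0,0],[0,0,-30],30],[[0,0,0],[0,0,-40],30],[[0,0,0],[0,0,-40],30],[[0,0,0],[0,0,-40],30],[[0,0,0],[-10,30,0],30],[[0,0,0],[-12,35,0],30],[[0,0,0],[-12,35,0],30],[[0,0,0],[-12,35,0],30],[[0,0,0],[-12,35,0],30],[[0,0,0],[-12,36,0],30],[[0,0,0],[0,0,0],30],[[0,0,0],[0,0,0],30],[[0,0,0],[0,0,0],30]]}}

```text
t: 14.9
tcp_pos: [0.4155, -0.1653, 0.2337]
orientation: [-0.0, 1.0, 0.031, -0.0]
wrist_force: [-0.1, 0.4, -1.8]
finger_gap: 0.52
grip_force: 36.2
```

```bash
python3 - <<'E'
from h import *
np.set_printoptions(precision=4,suppress=True)
go(.4165,-.1667,.0833,-86.5)
w=capture("wrist");s=capture("scene")
W=np.zeros((600,800,3),np.uint8);W[:480,:400]=cv2.resize(s[110:230,250:350],(400,480),interpolation=2);W[:300,400:800]=cv2.resize(w,(400,300));cv2.imwrite("pics/c6.png",W)
E
```

```text
t 14.9 tcp [ 0.4155 -0.1653  0.2337] yaw -86.4378229390639 tilt(tool) [0.0002 0.0005 1.    ] turn z rad 0.0010851944325479819 shift after turn mm [  0.876    1.4736 150.3958] gap 44.44964955273161 gf 36.24329513631778 F [-0.0847  0.3519 -1.7751]
```

View pics/c6.png

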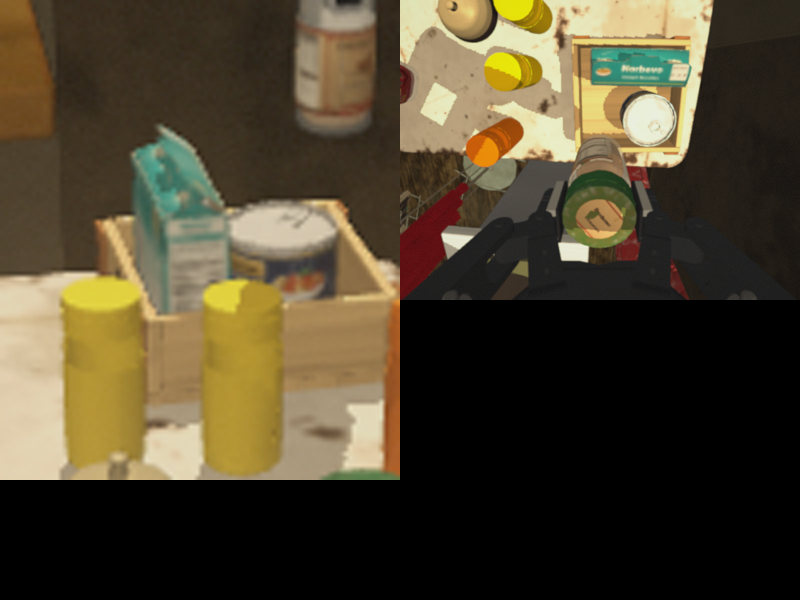

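The jar hangs upright over the crate's -x +y corner, and the carton and tin are in place. I'm lowering it.

{"fn": "carry_out", "kwargs": {"steps": [[[0,0,0],[1,1,0],30],[[0,0,0],[0,0,30],30],[[0,0,0],[0,0,35],30],[[0,0,0],[0,0,30],30],[[0,0,0],[0,0,25],30],[[0,0,0],[0,0,15],30],[[0,0,0],[0,0,10],30],[[0,0,0],[0,0,2],30],[[0,0,0],[0,0,0],30],[[0,0,0],[0,0,0],30]]}}

```text
t: 16.25
tcp_pos: [0.4171, -0.1675, 0.0877]
orientation: [0.0, 1.0, 0.03, 0.001]
wrist_force: [-0.3, -0.6, -2.3]
finger_gap: 0.513
grip_force: 36.3
```

{"fn": "carry_out", "kwargs": {"steps": [[[0,0,0],[0,0,2],30],[[0,0,0],[0,0,2],30],[[0,0,0],[0,0,0],30],[[0,0,0],[0,0,0],30]]}}

```text
t: 16.75
tcp_pos: [0.4168, -0.1673, 0.0833]
orientation: [0.0, 1.0, 0.03, 0.0]
wrist_force: [-1.0, 0.4, 2.6]
finger_gap: 0.516
grip_force: 36.5
```

Contact with the floor: the force went from -2.3 to +2.6 N. I'm releasing and withdrawing.

{"fn": "carry_out", "kwargs": {"steps": [[[0,0,0],[0,0,0],46],[[0,0,0],[0,0,0],50],[[0,0,0],[0,0,0],56],[[0,0,0],[0,0,0],62],[[0,0,0],[0,0,0],62],[[0,0,0],[0,0,-10],62],[[0,0,0],[0,0,-30],62],[[0,0,0],[0,0,-40],62],[[0,0,0],[0,0,-50],70],[[0,0,0],[0,0,-40],85],[[0,0,0],[0,-50,0],85],[[0,0,0],[0,-50,0],85],[[0,0,0],[0,-50,0],85],[[0,0,0],[0,-50,0],85],[[0,0,0],[0,-50,0],85],[[0,0,0],[0,0,0],85],[[0,0,0],[0,0,0],85]]}}

```text
t: 18.88
tcp_pos: [0.4013, 0.0822, 0.2533]
orientation: [0.0, 1.0, 0.031, 0.0]
wrist_force: [0.6, 0.1, -0.6]
finger_gap: 0.995
grip_force: 0.0
```

```bash
python3 - <<'E'
from h import *
np.set_printoptions(precision=4,suppress=True)
t=capture("top");s=capture("scene")
W=np.zeros((600,800,3),np.uint8);W[:480,:400]=cv2.resize(s[130:250,250:350],(400,480),interpolation=2);W[:400,400:800]=cv2.resize(t[195:315,415:535],(400,400),interpolation=2);cv2.imwrite("pics/c7.png",W);print(state()["t"])
E
```

```text
18.975
```

View pics/c7.png

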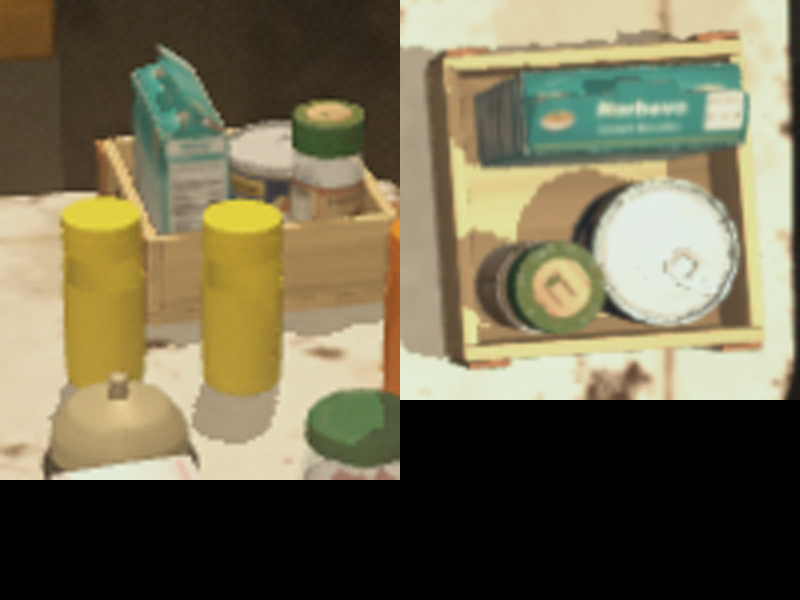

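All three stand upright side by side in the crate: carton at top, jar at (555,285) and tin at (665,250) in the crop. The gripper is clear, so I'm handing in.

```bash
python3 -c "
from station import *
print(finish_job())"
```

```text
the job is handed in; nothing more can be done
None
```

The carton and then the spice jar were put in the crate beside the tin, all three standing upright on its floor, and the job was handed in at about 19 s.

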